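Bolt down and clamp the parts canister for the trip

TASK

Make the parts canister ready for transport. Of its two T-headed self-tapping screws one is already home; drive the other, which still stands proud, clockwise while pressing down firmly from the very first turn, so that it cuts its thread and sinks as it turns instead of spinning loose in its hole, until its collar is down on the steel strap. Also swing the canister's wire bail up and over the lid, past centre, until it snaps home against its stop, then let go; leave everything else on the bench where it is.

Things in the scene. Friction and masses are not known exactly. Their poses are not given: they have to be found in the camera images.
- canister: Fixed: squat round aluminium tin (diameter 86 mm, lid 90 mm) on a steel strap (330 x 50 x 6 mm) on a wooden board (370 x 130 x 18 mm). Origin: underside of the board, 3 mm above the table, on the tin's axis; y runs along the board, z up. Strap's top at z = 24 mm, with one screw at y = +135 mm and one at y = -135 mm.
- screw_head (a point): The proud screw, the one to drive: centre of its T-head's steel bar, 70 mm long (this point's x), 14 mm thick (y), 28 mm high (z up). 18 mm of neck (16 mm across) separate the bar from the collar (26 mm across, 6 mm thick). This point is 46 mm above the strap's top at the start, 38 mm when home. Which side of the tin it stands on and its bar's direction vary.
- screw_turn (a joint): How far the proud screw has been turned clockwise (seen from above), rad; 0 at the start, stops at 3.6. Turning takes 0.1 to 0.3 N m (more when pressed harder) and by itself does not sink the screw.
- screw_sink (a joint): How far the proud screw has sunk, m: 0 at the start, 0.008 = collar down on the strap. The coarse thread lets it sink 2.5 mm per rad turned (up to 1 mm more if pressed hard), and only while pressed with over 8 N; it stays as deep as left. The hole is stripped (task failed) if it is turned 1.7 rad before it has sunk 2 mm, or 2.9 rad before 5 mm.
- done_head (a point): The same point of the other screw, which is already home and does not move (bar centre 38 mm above the strap's top).
- bail_crown (a point): Middle of the bail's crown, a straight wire 7 mm thick and about 80 mm long, parallel to the canister's y, with a small roller (12 mm across) at 25 to 33 mm either side; between them the wire is bare. It moves on a circle of radius 100 mm about the pivot; the bail's legs are 102 mm apart. At the start it hangs out on the canister's -x side, at least 35 mm clear of the lid's rim.
- lid_top (a point): Centre of the lid's raised flat middle (68 mm across, 14 mm higher than the lid's rim), 118 mm above the underside of the board. Two rounded cheeks on the lid (canister x -33 to 27 mm, |y| 24 to 34 mm) rise 34 mm above this point; between them the top is free. The clamped crown's middle lies 8 mm to +x of this point and 37 mm above it.
- bail_pivot (a point): The bail's hinge: on the tin's axis, 55 mm above the underside of the board; the hinge axis is the canister's y.
- bail (a joint): Bail angle, rad: 0 = crown level with the pivot, on the canister's -x side; 1.57 = straight above the pivot; 1.65 = stop, clamped. Starts at 0.25 to 0.5 and stays where left. From 1.35 on its rollers ride over the lid's cheeks and press the sprung lid down 2 to 3 mm, a few newtons at the crown; beyond about 1.58 it snaps to the stop by itself and holds.
- driver: Screwdriver with a grey handle, 190 mm long, 26 mm thick, lying in front of the canister; bystander. Origin: centre of its underside.
- glue: White glue bottle, 40 mm across, 120 mm tall, behind the canister; bystander. Origin: centre of its underside.
- tyre_a: Model-car wheel lying flat, 64 mm across, 26 mm high, behind the canister; bystander. Origin: centre of its underside.
- tyre_b: Another such wheel, behind the canister; bystander. Origin: centre of its underside.
- battery: Grey battery pack 47 x 138 x 25 mm at the right; bystander. Origin: centre of its underside.
- wrench: Steel wrench, 160 mm long, at the left; bystander. Origin: centre of its underside.
- water: Water bottle, 60 mm across, 150 mm tall, at the left; bystander. Origin: centre of its underside.

How it is judged:
By the outcome, as a careful person would: the job done as asked, in the order asked, and still so for the second after the job is handed in, with the robot touching nothing.
It also fails if it takes over 67 s, if anything falls off the work surface, if the arm or the gripper's body presses on something with over 40 N, if the wrist force passes 120 N, or if a joint passes its speed limit or range.

ROBOT

A 6-joint arm with a two-finger parallel gripper is mounted at the origin on the work surface. World frame = base frame: x ahead of the robot, y to its left, z up, the work surface at z = 0. Lengths are in m, angles in rad, forces in N, time in s.
With the tool pointing down it reaches from about 0.275 to 0.85 m from the base axis. Payload 5.2 kg.
Tool frame: the origin (TCP) lies midway between the tips of the shut fingers; the grasp point (between the pads) lies 19 mm behind it; z points along the fingers, y is the direction in which the jaws open and shut (so a half turn about z gives the same grasp; the last joint's range is limited). The gripper opens to 85 mm and grips with 20 to 120 N. Pads are 22 mm wide; open, the fingers measure 114 mm over their backs; the gripper's body (76 mm by 85 mm) begins 54 mm behind the grasp point. The pads swing forward as they close: fully open they stand 13 mm farther back than shut.
Start: joints at [1.1, 0.259, 1.535, -0, 1.348, -0.203], TCP at [0.146, 0.53, 0.231] pointing down, gripper open.
Joint ranges: [-3.14, 3.14], [-0.91, 2.08], [0.19, 2.58], [-1.22, 4.36], [0.22, 2.71], [-3.12, 3.12]. Speed limits (rad/s): [2.57, 2.57, 3.14, 3.14, 3.14, 3.14].

INTERFACE

Orientations are given as a unit quaternion [x, y, z, w].
In Python, from plant import bot gives the robot as it stands. The module is installed in compiled form; this text tells all that it offers.
- The arm moves only by the shell command python3 -m jog 'ROWS'. ROWS is JSON, a list of rows, each an object with "linear": the shift along the tool's x, y, z in m, a list of three; "rot": the turn, a rotation vector about the tool's x, y, z in rad, a list of three; "grip": the opening, from 0 (shut) to 1 (fully open). A call has 1 to 5 rows; each row shifts and turns the commanded pose from where the row before left it, along the tool's axes as they then stand; what a row does not reach is not made up. A row lasts 1/10 s, in which the tool goes at most 50 mm and 8.59 degrees, less where a joint would pass 70% of its speed; a pose out of reach is approached as far as the arm can. A call with a gripper value outside its range is refused whole. The fingers move at their own pace and stop on an object; the grip force is fixed at half the most. Time passes only in rows, so rows that do not move let the fingers close. It gives the time, the measured TCP pose, the force and the opening at its end, in the units of the state.
- bot.get_obs(): the state, without advancing time (a new reading comes with each control period).
- bot.capture(name): name is "side" or "top" or "wrist"; returns (picture, depth): 400x640x3 uint8, blue, green, red; 400x640 float32, m along the optical axis (not along the pixel's ray), 0 where there is no reading.
- bot.camera_model(name): a dict with "intrinsics" (3x3 intrinsics, pixels), "pose" (4x4, takes a point from camera to world coordinates). Camera axes: x right, y down, z forward; pixel columns grow to the right and rows downward; lengths in m; the calibration is good to about 2 mm. A picture is of the moment at which its call begins: read the wrist's pose just before it. camera_model takes no time and is no camera call; for the wrist camera it gives the pose at the moment of the call.
- bot.job_done(): hands the job in, once; it reports no verdict.
The state is a dict: "time_s": time; "joint_pos": joint angles; "dq": joint speeds; "effort": joint torques, N m; "position": TCP position; "orientation": TCP orientation; "wrist_force": force on the tool from outside, world axes, zero at the start; "torque": the same for the moment, N m; "gripper_width": finger opening in m.
Only numpy, scipy, OpenCV 4.12 (cv2) and the standard library are available. Lean on these libraries where they do the work, as an engineer would, in place of code of your own. Each camera call takes 0.05 s, during which the arm holds its last target.

## Working session

There is one attempt and no reset: what is moved stays moved. The work goes in short steps, Python scripts to look and compute and a shell command to move; the robot and the scene stay as the last step left them, time stands still between calls to the robot, and variables do not carry over. Pictures are saved under pics/ and viewed, and the job is handed in when it is done.

```bash
mkdir -p pics; ls
python3 - <<'E'
from plant import bot
import cv2,numpy as np
o=bot.get_obs()
for k,v in o.items(): print(k,np.round(v,4))
for n in ["side","top","wrist"]:
    m=bot.camera_model(n); p,d=bot.capture(n)
    cv2.imwrite(f"pics/{n}0.png",p); np.savez(f"{n}0.npz",p=p,d=d,K=m["intrinsics"],T=m["pose"])
    print(n,np.round(m["intrinsics"],1).tolist(),np.round(m["pose"],3).tolist())
E
```

```text
pics
time_s 0.0
joint_pos [ 1.1002  0.2594  1.5361  0.      1.348  -0.2028]
dq [-0.0002  0.0015 -0.0002 -0.0011  0.0002 -0.0004]
effort [-1.30000e-03 -4.46013e+01 -2.90574e+01 -5.00000e-04  1.14000e-02
  0.00000e+00]
position [0.1453 0.5299 0.2305]
orientation [ 1.335e-01  9.910e-01 -9.000e-04 -3.000e-04]
wrist_force [-0.0687  0.2113  1.3622]
torque [ 0.011   0.0146 -0.0162]
gripper_width 0.0854
side [[492.6, 0.0, 321.0], [0.0, 492.6, 202.2], [0.0, 0.0, 1.0]] [[0.966, -0.156, 0.208, 0.285], [-0.26, -0.613, 0.746, -0.947], [0.011, -0.775, -0.632, 0.881], [0.0, 0.0, 0.0, 1.0]]
top [[432.0, 0.0, 322.0], [0.0, 432.0, 193.3], [0.0, 0.0, 1.0]] [[-0.006, -0.981, 0.194, 0.277], [-1.0, 0.007, 0.006, 0.013], [-0.007, -0.194, -0.981, 1.521], [0.0, 0.0, 0.0, 1.0]]
wrist [[283.8, 0.0, 320.1], [0.0, 283.8, 201.3], [0.0, 0.0, 1.0]] [[0.264, 0.93, 0.256, 0.081], [0.964, -0.254, -0.072, 0.547], [-0.002, 0.265, -0.964, 0.374], [0.0, 0.0, 0.0, 1.0]]
```

View pics/side0.png

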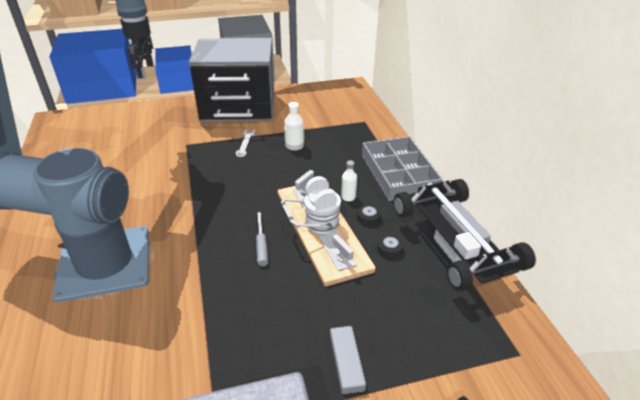

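View pics/top0.png

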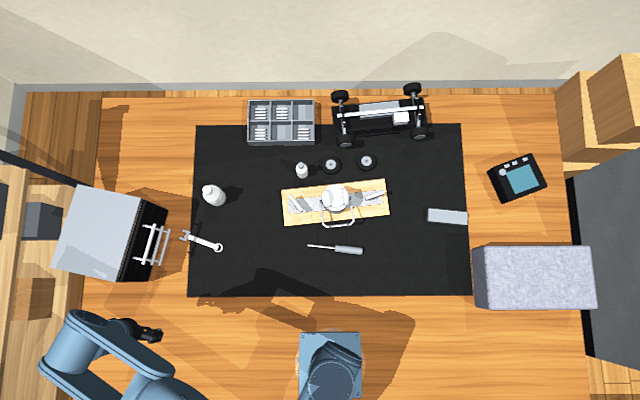

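Run:
```python
import cv2,numpy as np
a=np.load("top0.npz");p=a["p"]
c=p[165:240,270:400]; cv2.imwrite("pics/tc.png",cv2.resize(c,None,fx=6,fy=6,interpolation=cv2.INTER_CUBIC))
a=np.load("side0.npz");p=a["p"]
c=p[155:295,260:390]; cv2.imwrite("pics/sc.png",cv2.resize(c,None,fx=4.2,fy=4.2,interpolation=cv2.INTER_CUBIC))
```

```text
(no output)
```

View pics/tc.png

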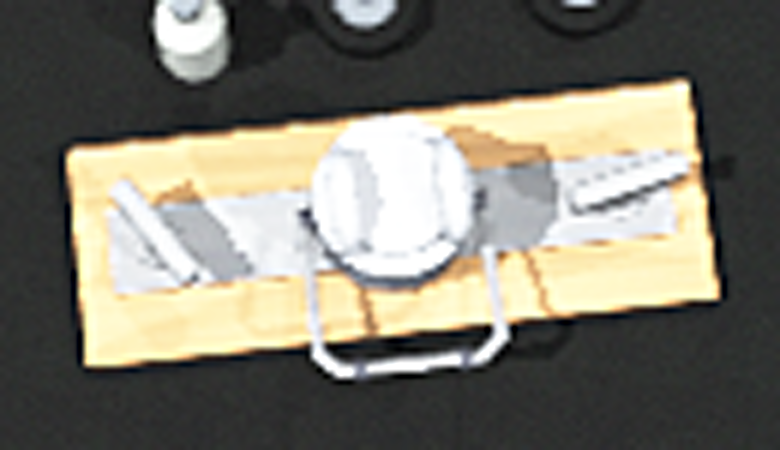

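View pics/sc.png

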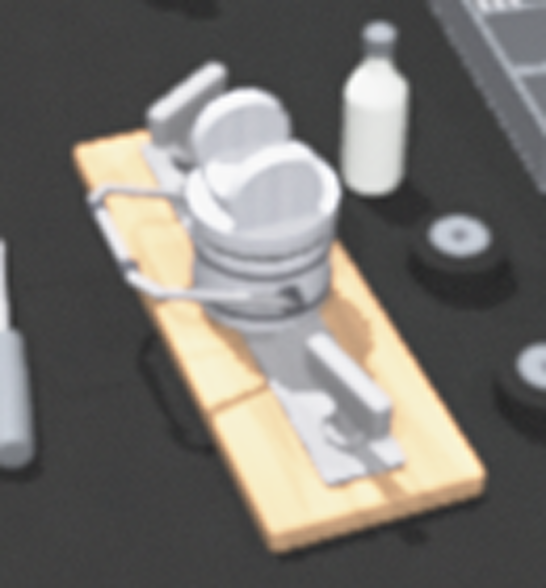

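View pics/wrist0.png

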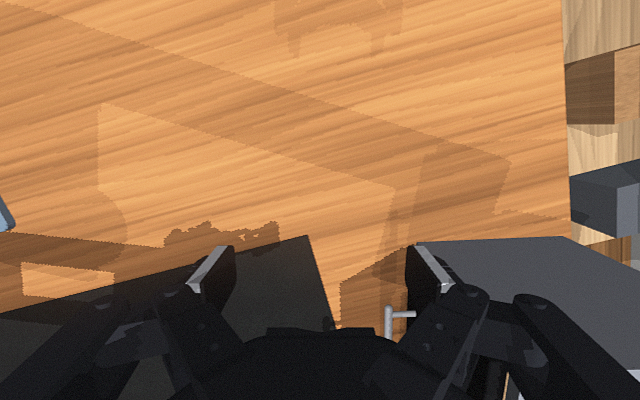

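```bash
cat > h.py <<'E'
import cv2,numpy as np
def load(n): 
    a=np.load(n+".npz"); return a["p"],a["d"],a["K"],a["T"]
def ray(K,T,uv,z):
    uv=np.atleast_2d(uv).astype(float); r=np.c_[(uv[:,0]-K[0,2])/K[0,0],(uv[:,1]-K[1,2])/K[1,1],np.ones(len(uv))]@T[:3,:3].T
    return T[:3,3]+r*((z-T[2,3])/r[:,2])[:,None]
def cloud(d,K,T):
    v,u=np.mgrid[:d.shape[0],:d.shape[1]]
    P=np.stack([(u-K[0,2])/K[0,0]*d,(v-K[1,2])/K[1,1]*d,d],-1)@T[:3,:3].T+T[:3,3]
    P[d<=0]=np.nan
    return P
E
python3 - <<'E'
from h import *
p,d,K,T=load("top0")
c=np.array([(67,148),(688,80),(720,297),(85,367)])/6+[270,165]-0.42
C=ray(K,T,c,0.021);print(C.round(4));print("cen",C.mean(0).round(4))
e=(C[0]+C[3]-C[1]-C[2])/2; print("len",np.linalg.norm(e),"yaw",np.arctan2(-e[0],e[1]))
w=(C[0]+C[1]-C[2]-C[3])/2; print("wid",np.linalg.norm(w),np.arctan2(w[1],w[0]))
cen=C.mean(0);y=e/np.linalg.norm(e);x=np.array([y[1],-y[0],0])
for n in ["top0","side0"]:
    p,d,K,T=load(n);P=cloud(d,K,T)
    r=P-cen; bx=r@x;by=r@y
    for s in (1,-1):
        m=(abs(by*s-.135)<.045)&(abs(bx)<.055)&(P[...,2]>.06)&(P[...,2]<.12)
        Q=P[m];print(n,s,len(Q),"z",np.percentile(Q[:,2],[10,50,90,97]).round(4))
        top=Q[Q[:,2]>np.percentile(Q[:,2],50)] if n=="side0" else Q
        (cx,cy),sz,ang=cv2.minAreaRect((top[:,:2]*1000).astype(np.float32));print(cx,cy,sz,ang, top.mean(0).round(4))
        q=top[:,:2]-top[:,:2].mean(0);U,S,V=np.linalg.svd(q);print("dir",np.degrees(np.arctan2(V[0,1],V[0,0])))
    m=(P[...,2]>.13)&(np.hypot(bx,by)<.06);Q=P[m];print("lid cheeks",np.percentile(Q[:,2],[50,95,99]),Q.mean(0))
E
```

```text
[[ 0.589   0.1681  0.021 ]
 [ 0.6275 -0.2001  0.021 ]
 [ 0.4973 -0.2144  0.021 ]
 [ 0.4589  0.156   0.021 ]]
cen [ 0.5432 -0.0226  0.021 ]
len 0.37128306231720154 yaw 0.10371795743372582
wid 0.13080049899662619 0.10077202248543017
top0 1 91 z [0.0819 0.0871 0.0907 0.0925]
527.2647705078125 112.92642974853516 (68.10970306396484, 14.07075309753418) 38.48442840576172 [0.5264 0.1127 0.0864]
dir -141.41035317065877
top0 -1 96 z [0.0696 0.0785 0.0828 0.0842]
555.1310424804688 -153.80389404296875 (14.082976341247559, 68.2054214477539) 19.03339195251465 [ 0.5544 -0.1536  0.0776]
dir -71.16073505596846
lid cheeks [0.15073722 0.15748834 0.16080058] [ 0.53593805 -0.02230994  0.14889236]
side0 1 189 z [0.0669 0.0807 0.0886 0.09  ]
529.8651733398438 110.37918090820312 (71.6810531616211, 17.43609619140625) 38.31943130493164 [0.5283 0.1071 0.0866]
dir -140.88266218958051
side0 -1 236 z [0.064  0.0764 0.0807 0.0818]
556.9031982421875 -158.2128448486328 (15.88290786743164, 68.38963317871094) 17.968000411987305 [ 0.5575 -0.16    0.0794]
dir -72.15906251613582
lid cheeks [0.14299489 0.15480927 0.1564489 ] [ 0.53840962 -0.02754073  0.14298783]
```

```bash
python3 - <<'E'
from h import *
p,d,K,T=load("top0");P=cloud(d,K,T)
for n,u,v in [("glue",302,171),("tyreL",331,165),("tyreR",366,161),("water",212,195),("crown",335,226)]:
    print(n,P[v-1:v+2,u-1:u+2].reshape(-1,3).mean(0).round(3),P[v,u].round(3))
E
python3 -m jog '[{"linear":[-0.034,-0.0215,0],"rot":[0,0,0],"grip":1},{"linear":[-0.034,-0.0215,0],"rot":[0,0,0],"grip":1},{"linear":[-0.034,-0.0215,0],"rot":[0,0,0],"grip":1},{"linear":[-0.034,-0.0215,0],"rot":[0,0,0],"grip":1},{"linear":[-0.034,-0.0215,0],"rot":[0,0,0],"grip":1}]'
python3 -m jog '[{"linear":[-0.034,-0.0215,0],"rot":[0,0,0],"grip":1},{"linear":[-0.034,-0.0215,0],"rot":[0,0,0],"grip":1},{"linear":[-0.034,-0.0215,0],"rot":[0,0,0],"grip":1},{"linear":[-0.034,-0.0215,0],"rot":[0,0,0],"grip":1},{"linear":[-0.034,-0.0215,0],"rot":[0,0,0],"grip":1}]'
```

```text
glue [0.639 0.089 0.086] [0.638 0.089 0.089]
tyreL [ 0.673 -0.011  0.033] [ 0.672 -0.011  0.039]
tyreR [ 0.687 -0.136  0.032] [ 0.687 -0.136  0.033]
water [0.551 0.386 0.118] [0.55  0.385 0.122]
crown [ 0.451 -0.022  0.069] [ 0.447 -0.021  0.099]
time_s: 0.65
position: [0.2816, 0.3804, 0.2311]
orientation: [0.133, 0.991, -0.0, -0.0]
wrist_force: [-0.2, 0.8, -0.5]
gripper_width: 0.0857
time_s: 1.15
position: [0.4172, 0.2317, 0.2312]
orientation: [0.134, 0.991, -0.0, -0.0]
wrist_force: [-0.1, 0.1, -0.0]
gripper_width: 0.0855
```

```bash
python3 -m jog '[{"linear":[-0.034,-0.0215,0],"rot":[0,0,0],"grip":1},{"linear":[-0.034,-0.0215,0],"rot":[0,0,0],"grip":1},{"linear":[-0.034,-0.0215,0],"rot":[0,0,0],"grip":1},{"linear":[-0.034,-0.0215,0],"rot":[0,0,0],"grip":1},{"linear":[0,0,0],"rot":[0,0,-0.134],"grip":1}]'
python3 -m jog '[{"linear":[0,0,0],"rot":[0,0,-0.134],"grip":1},{"linear":[0,0,0],"rot":[0,0,-0.134],"grip":1},{"linear":[0,0,0],"rot":[0,0,-0.134],"grip":1},{"linear":[0,0,0],"rot":[0,0,-0.134],"grip":1},{"linear":[0,0,0],"rot":[0,0,-0.134],"grip":1}]'
python3 -m jog '[{"linear":[0,0,0],"rot":[0,0,-0.134],"grip":1},{"linear":[0,0,0],"rot":[0,0,0],"grip":1}]'
python3 - <<'E'
from plant import bot
from h import *
m=bot.camera_model("wrist");o=bot.get_obs();print(o["joint_pos"].round(3) if hasattr(o["joint_pos"],'round') else o["joint_pos"],o["position"],o["wrist_force"])
p,d=bot.capture("wrist");cv2.imwrite("pics/w1.png",p);np.savez("w1.npz",p=p,d=d,K=m["intrinsics"],T=m["pose"])
P=cloud(d,np.array(m["intrinsics"]),np.array(m["pose"]))
r=P-[.5285,.1117,0]
q=(np.hypot(r[...,0],r[...,1])<.045)&(P[...,2]>.075)&(P[...,2]<.1)
Q=P[q];print(len(Q),np.percentile(Q[:,2],[10,50,90]),Q.mean(0));print(cv2.minAreaRect((Q[:,:2]*1000).astype(np.float32)))
E
```

```text
time_s: 1.65
position: [0.5279, 0.1103, 0.2307]
orientation: [0.068, 0.998, -0.001, 0.0]
wrist_force: [-0.4, 0.1, -0.6]
gripper_width: 0.0853
time_s: 2.15
position: [0.5247, 0.1141, 0.2309]
orientation: [-0.268, 0.964, 0.0, -0.0]
wrist_force: [-0.1, -0.2, 0.2]
gripper_width: 0.0851
time_s: 2.35
position: [0.5247, 0.1142, 0.231]
orientation: [-0.329, 0.944, 0.0, -0.0]
wrist_force: [0.7, -0.4, 0.4]
gripper_width: 0.0855
[ 0.006  0.236  1.566  0.     1.341 -2.236] [0.52466882 0.11421623 0.23098974] [ 0.71531965 -0.41991606  0.41539255]
860 [0.08484705 0.0870788  0.08817517] [0.52805459 0.11027309 0.08672183]
((529.839111328125, 111.29313659667969), (68.99259948730469, 13.596364974975586), 38.54498291015625)
```

View pics/w1.png

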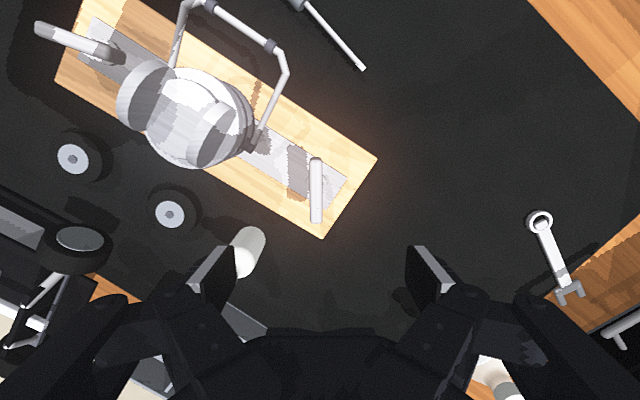

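```bash
python3 -m jog '[{"linear":[-0.002,-0.0053,0.04],"rot":[0,0,0],"grip":1},{"linear":[0,0,0.04],"rot":[0,0,0],"grip":1},{"linear":[0,0,0.03],"rot":[0,0,0],"grip":1},{"linear":[0,0,0.03],"rot":[0,0,0],"grip":1},{"linear":[0,0,0],"rot":[0,0,0],"grip":1}]'
python3 -m jog '[{"linear":[0,0,0.02],"rot":[0,0,0],"grip":1},{"linear":[0,0,0.017],"rot":[0,0,0],"grip":1},{"linear":[0,0,0],"rot":[0,0,0],"grip":1}]'
python3 - <<'E'
from plant import bot
import cv2
p,d=bot.capture("wrist");cv2.imwrite("pics/w2.png",p)
E
```

```text
time_s: 2.9
position: [0.5264, 0.1112, 0.0873]
orientation: [-0.327, 0.945, 0.001, -0.004]
wrist_force: [-0.6, 0.6, -0.0]
gripper_width: 0.0858
time_s: 3.2
position: [0.529, 0.1113, 0.0538]
orientation: [-0.328, 0.945, 0.0, -0.001]
wrist_force: [-0.4, 0.5, -0.1]
gripper_width: 0.086
```

View pics/w2.png

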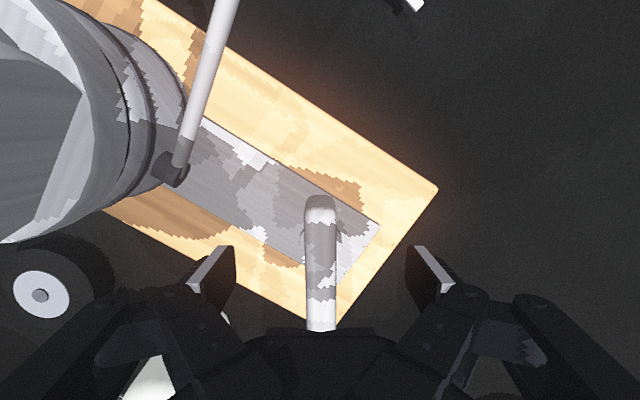

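The bar (320, 260) sits upright and centred between the pads (215 / 430). Close the gripper.

```bash
python3 -m jog '[{"linear":[0,0,0],"rot":[0,0,0],"grip":0},{"linear":[0,0,0],"rot":[0,0,0],"grip":0},{"linear":[0,0,0],"rot":[0,0,0],"grip":0},{"linear":[0,0,0],"rot":[0,0,0],"grip":0},{"linear":[0,0,0],"rot":[0,0,0],"grip":0}]'
python3 -m jog '[{"linear":[0,0,0],"rot":[0,0,0],"grip":0},{"linear":[0,0,0],"rot":[0,0,0],"grip":0},{"linear":[0,0,0],"rot":[0,0,0],"grip":0},{"linear":[0,0,0],"rot":[0,0,0],"grip":0}]'
```

```text
time_s: 3.75
position: [0.5297, 0.1116, 0.0547]
orientation: [-0.329, 0.944, 0.0, 0.0]
wrist_force: [-2.8, 4.3, 4.7]
gripper_width: 0.0128
time_s: 4.15
position: [0.5297, 0.1116, 0.0547]
orientation: [-0.329, 0.944, 0.0, 0.0]
wrist_force: [-1.5, 1.8, 6.3]
gripper_width: 0.013
```

Gripped. Press down in small steps to find the stiffness.

```bash
python3 -m jog '[{"linear":[0,0,0.001],"rot":[0,0,0],"grip":0},{"linear":[0,0,0.001],"rot":[0,0,0],"grip":0},{"linear":[0,0,0],"rot":[0,0,0],"grip":0}]'
python3 -m jog '[{"linear":[0,0,0.001],"rot":[0,0,0],"grip":0},{"linear":[0,0,0.001],"rot":[0,0,0],"grip":0},{"linear":[0,0,0],"rot":[0,0,0],"grip":0}]'
```

```text
time_s: 4.45
position: [0.5297, 0.1116, 0.054]
orientation: [-0.329, 0.944, 0.0, 0.0]
wrist_force: [-6.2, 1.0, 16.5]
gripper_width: 0.0131
time_s: 4.75
position: [0.5298, 0.1116, 0.0536]
orientation: [-0.329, 0.944, -0.0, 0.001]
wrist_force: [-11.5, 1.1, 29.0]
gripper_width: 0.013
```

```bash
python3 -m jog '[{"linear":[0,0,0.0004],"rot":[0,0,0.1],"grip":0},{"linear":[0,0,0.0003],"rot":[0,0,0.1],"grip":0},{"linear":[0,0,0.0003],"rot":[0,0,0.1],"grip":0}]'
python3 - <<'E'
from plant import bot
o=bot.get_obs();print(o["torque"],o["position"],o["wrist_force"],o["joint_pos"])
E
```

```text
time_s: 5.05
position: [0.5298, 0.1116, 0.0529]
orientation: [-0.182, 0.983, -0.0, 0.001]
wrist_force: [-11.6, 1.0, 31.8]
gripper_width: 0.0131
[0.24080774 1.97108616 0.18205268] [0.52979242 0.11164128 0.05292111] [-11.56750177   1.04724242  31.78591188] [ 1.49585289e-03  4.28181707e-01  1.77642785e+00  1.70692837e-04
  9.35461907e-01 -1.93617936e+00]
```

```bash
python3 -m jog '[{"linear":[0,0,0.0003],"rot":[0,0,0.12],"grip":0},{"linear":[0,0,0.0003],"rot":[0,0,0.12],"grip":0},{"linear":[0,0,0.0003],"rot":[0,0,0.12],"grip":0},{"linear":[0,0,0.0003],"rot":[0,0,0.12],"grip":0},{"linear":[0,0,0.0003],"rot":[0,0,0.12],"grip":0}]'
python3 -m jog '[{"linear":[0,0,0.0003],"rot":[0,0,0.12],"grip":0},{"linear":[0,0,0.0003],"rot":[0,0,0.12],"grip":0},{"linear":[0,0,0.0003],"rot":[0,0,0.12],"grip":0},{"linear":[0,0,0.0003],"rot":[0,0,0.12],"grip":0},{"linear":[0,0,0.0003],"rot":[0,0,0.12],"grip":0}]'
```

```text
time_s: 5.55
position: [0.5297, 0.1118, 0.0515]
orientation: [0.117, 0.993, 0.0, 0.001]
wrist_force: [-11.2, 2.6, 32.3]
gripper_width: 0.0129
time_s: 6.05
position: [0.5298, 0.1121, 0.05]
orientation: [0.405, 0.914, 0.001, 0.001]
wrist_force: [-12.4, 3.6, 32.4]
gripper_width: 0.0132
```

```bash
python3 -m jog '[{"linear":[0,0,0.0003],"rot":[0,0,0.12],"grip":0},{"linear":[0,0,0.0003],"rot":[0,0,0.12],"grip":0},{"linear":[0,0,0.0003],"rot":[0,0,0.12],"grip":0},{"linear":[0,0,0.0003],"rot":[0,0,0.12],"grip":0},{"linear":[0,0,0.0003],"rot":[0,0,0.12],"grip":0}]'
python3 -m jog '[{"linear":[0,0,0.0003],"rot":[0,0,0.12],"grip":0},{"linear":[0,0,0.0003],"rot":[0,0,0.12],"grip":0},{"linear":[0,0,0.0003],"rot":[0,0,0.12],"grip":0},{"linear":[0,0,0.0003],"rot":[0,0,0.12],"grip":0},{"linear":[0,0,0.0003],"rot":[0,0,0.12],"grip":0}]'
```

```text
time_s: 6.55
position: [0.5299, 0.1122, 0.0484]
orientation: [0.657, 0.754, 0.001, 0.0]
wrist_force: [-10.2, 5.4, 32.1]
gripper_width: 0.0131
time_s: 7.05
position: [0.5302, 0.1122, 0.0469]
orientation: [0.851, 0.526, 0.001, 0.0]
wrist_force: [-8.7, 4.0, 31.3]
gripper_width: 0.0129
```

```bash
python3 -m jog '[{"linear":[0,0,0.0003],"rot":[0,0,0.12],"grip":0},{"linear":[0,0,0.0003],"rot":[0,0,0.12],"grip":0},{"linear":[0,0,0.0003],"rot":[0,0,0.12],"grip":0},{"linear":[0,0,0.0003],"rot":[0,0,0.12],"grip":0}]'
python3 -m jog '[{"linear":[0,0,0.0002],"rot":[0,0,0.1],"grip":0},{"linear":[0,0,0.0002],"rot":[0,0,0.1],"grip":0},{"linear":[0,0,0],"rot":[0,0,0.05],"grip":0},{"linear":[0,0,0],"rot":[0,0,0],"grip":0}]'
```

```text
time_s: 7.45
position: [0.5305, 0.112, 0.0464]
orientation: [0.951, 0.309, 0.002, 0.0]
wrist_force: [-11.9, 2.3, 39.0]
gripper_width: 0.013
time_s: 7.85
position: [0.5306, 0.112, 0.0464]
orientation: [0.982, 0.189, 0.002, 0.0]
wrist_force: [-12.1, 2.6, 38.3]
gripper_width: 0.0128
```

```bash
python3 -m jog '[{"linear":[0,0,-0.002],"rot":[0,0,0],"grip":0},{"linear":[0,0,-0.002],"rot":[0,0,0],"grip":0},{"linear":[0,0,-0.001],"rot":[0,0,0],"grip":0},{"linear":[0,0,0],"rot":[0,0,0],"grip":0}]'
python3 -m jog '[{"linear":[0,0,0],"rot":[0,0,0],"grip":1},{"linear":[0,0,0],"rot":[0,0,0],"grip":1},{"linear":[0,0,0],"rot":[0,0,0],"grip":1},{"linear":[0,0,0],"rot":[0,0,0],"grip":1},{"linear":[0,0,0],"rot":[0,0,0],"grip":1}]'
python3 -m jog '[{"linear":[0,0,-0.02],"rot":[0,0,0],"grip":1},{"linear":[0,0,-0.04],"rot":[0,0,0],"grip":1},{"linear":[0,0,-0.05],"rot":[0,0,0],"grip":1},{"linear":[0,0,-0.05],"rot":[0,0,0],"grip":1},{"linear":[0,0,-0.03],"rot":[0,0,0],"grip":1}]'
python3 -m jog '[{"linear":[0,0,0],"rot":[0,0,0],"grip":1}]'
python3 - <<'E'
from plant import bot
from h import *
m=bot.camera_model("wrist");o=bot.get_obs();print(np.round(o["joint_pos"],3),o["position"],o["wrist_force"])
p,d=bot.capture("wrist");cv2.imwrite("pics/w3.png",p);np.savez("w3.npz",p=p,d=d,K=m["intrinsics"],T=m["pose"])
P=cloud(d,np.array(m["intrinsics"]),np.array(m["pose"]))
for c in ([.5295,.1117,0],[.557,-.157,0]):
  r=P-c
  q=(np.hypot(r[...,0],r[...,1])<.045)&(P[...,2]>.068)&(P[...,2]<.1)
  Q=P[q];print(len(Q),np.percentile(Q[:,2],[10,50,90]) if len(Q) else 0);print(cv2.minAreaRect((Q[:,:2]*1000).astype(np.float32)) if len(Q) else 0)
E
```

```text
time_s: 8.25
position: [0.5301, 0.1119, 0.0468]
orientation: [0.982, 0.19, 0.0, -0.0]
wrist_force: [-0.4, 4.5, 4.1]
gripper_width: 0.0134
time_s: 8.75
position: [0.5297, 0.111, 0.0465]
orientation: [0.982, 0.19, -0.0, 0.0]
wrist_force: [0.4, -0.1, -0.6]
gripper_width: 0.0839
time_s: 9.25
position: [0.531, 0.1112, 0.2411]
orientation: [0.982, 0.19, 0.003, 0.001]
wrist_force: [0.4, -0.5, 0.2]
gripper_width: 0.0857
time_s: 9.35
position: [0.5326, 0.1113, 0.2423]
orientation: [0.982, 0.19, 0.005, 0.001]
wrist_force: [-0.2, 0.3, 0.9]
gripper_width: 0.0855
[ 1.000e-03  2.340e-01  1.540e+00 -0.000e+00  1.357e+00  1.190e+00] [0.53257606 0.11125936 0.24234913] [-0.21560553  0.26694978  0.9038625 ]
734 [0.0773899  0.07905598 0.08016876]
((530.9078979492188, 111.45913696289062), (68.53070068359375, 13.21220874786377), 22.11372947692871)
804 [0.07186627 0.07870254 0.07998738]
((559.142822265625, -156.7958526611328), (13.779929161071777, 70.93993377685547), 18.597702026367188)
```

View pics/w3.png

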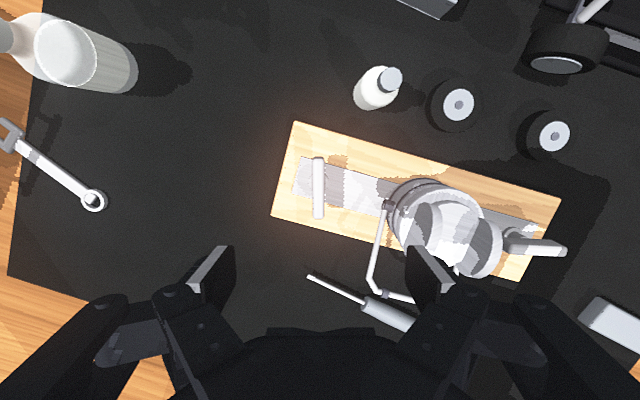

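Run:
```python
from h import *
c=np.array([.5432,-.0226,.058]);x=np.array([np.cos(.102),np.sin(.102),0])
for n,uv in [("top0",(339.0,225.2)),("side0",(287.4,210.7))]:
    p,d,K,T=load(n)
    for z in np.arange(.075,.12,.005):
        P=ray(K,T,uv,z)[0]; r=P-c; rx=r@x; print(n,round(z,3),P.round(4),"rad",round(np.hypot(rx,r[2]),4),"ang",round(np.arctan2(r[2],-rx),3),"y",round(r@[-x[1],x[0],0],4))
```

```text
top0 0.075 [ 0.4529 -0.035   0.075 ] rad 0.0927 ang 0.184 y -0.0031
top0 0.08 [ 0.4523 -0.0348  0.08  ] rad 0.0943 ang 0.235 y -0.0029
top0 0.085 [ 0.4517 -0.0346  0.085 ] rad 0.0962 ang 0.285 y -0.0027
top0 0.09 [ 0.4511 -0.0345  0.09  ] rad 0.0982 ang 0.332 y -0.0024
top0 0.095 [ 0.4504 -0.0343  0.095 ] rad 0.1005 ang 0.377 y -0.0022
top0 0.1 [ 0.4498 -0.0341  0.1   ] rad 0.103 ang 0.42 y -0.002
top0 0.105 [ 0.4492 -0.034   0.105 ] rad 0.1057 ang 0.461 y -0.0017
top0 0.11 [ 0.4486 -0.0338  0.11  ] rad 0.1085 ang 0.5 y -0.0015
top0 0.115 [ 0.448  -0.0336  0.115 ] rad 0.1115 ang 0.537 y -0.0013
side0 0.075 [ 0.4589 -0.0063  0.075 ] rad 0.084 ang 0.204 y 0.0248
side0 0.08 [ 0.4578 -0.0122  0.08  ] rad 0.0867 ang 0.256 y 0.0191
side0 0.085 [ 0.4567 -0.018   0.085 ] rad 0.0897 ang 0.306 y 0.0134
side0 0.09 [ 0.4557 -0.0238  0.09  ] rad 0.0929 ang 0.352 y 0.0077
side0 0.095 [ 0.4546 -0.0297  0.095 ] rad 0.0963 ang 0.394 y 0.002
side0 0.1 [ 0.4535 -0.0355  0.1   ] rad 0.0998 ang 0.434 y -0.0037
side0 0.105 [ 0.4524 -0.0413  0.105 ] rad 0.1035 ang 0.471 y -0.0094
side0 0.11 [ 0.4513 -0.0471  0.11  ] rad 0.1073 ang 0.506 y -0.0151
side0 0.115 [ 0.4503 -0.053   0.115 ] rad 0.1113 ang 0.538 y -0.0208
```

```bash
python3 -m jog '[{"linear":[0,0,0],"rot":[0,0,-0.143],"grip":0.5},{"linear":[0,0,0],"rot":[0,0,-0.143],"grip":0.5},{"linear":[0,0,0],"rot":[0,0,-0.143],"grip":0.5},{"linear":[0,0,0],"rot":[0,0,-0.143],"grip":0.5},{"linear":[0,0,0],"rot":[0,0,-0.143],"grip":0.5}]'
python3 -m jog '[{"linear":[0,0,0],"rot":[0,0,-0.144],"grip":0.5},{"linear":[0,0,0],"rot":[0,0,-0.144],"grip":0.5},{"linear":[0,0,0],"rot":[0,0,-0.144],"grip":0.5},{"linear":[0,0,0],"rot":[0,0,-0.144],"grip":0.5}]'
python3 -m jog '[{"linear":[-0.027,-0.019,0],"rot":[0,0,0],"grip":0.4},{"linear":[-0.027,-0.019,0],"rot":[0,0,0],"grip":0.4},{"linear":[-0.027,-0.019,0],"rot":[0,0,0],"grip":0.4},{"linear":[-0.027,-0.019,0],"rot":[0,0,0],"grip":0.4},{"linear":[-0.027,-0.019,0],"rot":[0,0,0],"grip":0.4}]'
python3 -m jog '[{"linear":[0,0,0],"rot":[0,0,0],"grip":0.4},{"linear":[0,0,0],"rot":[0,0,0],"grip":0.4}]'
python3 - <<'E'
from plant import bot
from h import *
m=bot.camera_model("wrist");o=bot.get_obs();print(np.round(o["joint_pos"],3),o["position"],o["orientation"])
p,d=bot.capture("wrist");cv2.imwrite("pics/w4.png",p);np.savez("w4.npz",p=p,d=d,K=m["intrinsics"],T=m["pose"])
E
```

```text
time_s: 9.9
position: [0.5287, 0.1112, 0.2345]
orientation: [0.852, 0.524, -0.002, -0.001]
wrist_force: [0.3, 0.8, 0.4]
gripper_width: 0.0429
time_s: 10.3
position: [0.5287, 0.1111, 0.2345]
orientation: [0.668, 0.744, -0.001, -0.001]
wrist_force: [-0.2, 0.4, 0.6]
gripper_width: 0.0425
time_s: 10.8
position: [0.4472, -0.0334, 0.2348]
orientation: [0.67, 0.742, -0.001, -0.002]
wrist_force: [-0.5, 0.5, 0.1]
gripper_width: 0.0342
time_s: 11.0
position: [0.4482, -0.0329, 0.2355]
orientation: [0.671, 0.741, -0.0, -0.001]
wrist_force: [0.4, 0.5, 0.4]
gripper_width: 0.0342
[-0.323  0.073  1.751  0.     1.32  -0.422] [ 0.44824393 -0.03285806  0.23547882] [ 6.70964632e-01  7.41488427e-01 -2.69619281e-04 -1.14144070e-03]
```

View pics/w4.png

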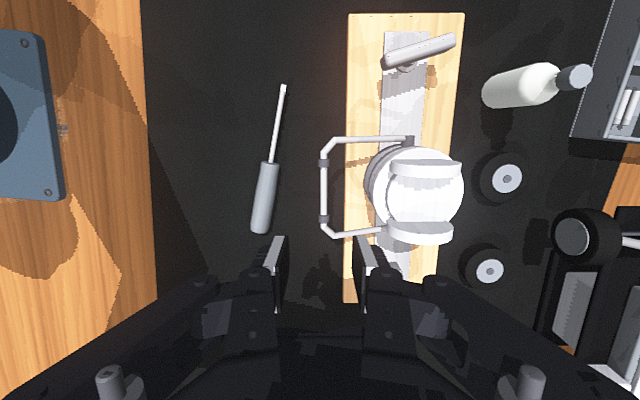

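Run:
```python
from h import *
p,d,K,T=load("w4");P=cloud(d,K,T)
for z in (.09,.097,.104):
  Q=ray(K,T,(323,190.5),z)[0]
  c=np.array([.5432,-.0226,.058]);x=np.array([np.cos(.102),np.sin(.102),0]);r=Q-c
  print(Q.round(4),np.hypot(r@x,r[2]),np.arctan2(r[2],-(r@x)),r@[-x[1],x[0],0])
# measured depth on wire
for v in range(172,210,6):
    print(v,[tuple(P[v,u].round(3)) for u in (322,323,324)])
tcp=np.array([.4482,-.0329,.2355]);y=np.array([np.cos(.1),np.sin(.1),0])
m=(d>0)&(d<.2); m[:230]=0
Q=P[m]-tcp
for h in np.arange(-.02,.14,.01):
    s=(Q[:,2]>h)&(Q[:,2]<h+.01)
    if s.any(): print("h",round(h,3),s.sum(),"y",(Q[s]@y).min().round(3),(Q[s]@y).max().round(3))
```

```text
[ 0.4516 -0.0335  0.09  ] 0.09760844506525751 0.3340168194816429 -0.0015371390521210764
[ 0.4514 -0.0319  0.097 ] 0.10017611318203128 0.3998871152436296 9.61743118452769e-05
[ 0.4512 -0.0303  0.104 ] 0.10315573502179103 0.46221045366911934 0.0017294876758116354
172 [(np.float64(0.448), np.float64(-0.013), np.float64(0.098)), (np.float64(0.449), np.float64(-0.013), np.float64(0.098)), (np.float64(0.45), np.float64(-0.012), np.float64(0.099))]
178 [(np.float64(0.449), np.float64(-0.019), np.float64(0.1)), (np.float64(0.45), np.float64(-0.019), np.float64(0.098)), (np.float64(0.451), np.float64(-0.019), np.float64(0.099))]
184 [(np.float64(0.45), np.float64(-0.025), np.float64(0.098)), (np.float64(0.451), np.float64(-0.025), np.float64(0.099)), (np.float64(0.452), np.float64(-0.025), np.float64(0.099))]
190 [(np.float64(0.45), np.float64(-0.031), np.float64(0.099)), (np.float64(0.451), np.float64(-0.031), np.float64(0.098)), (np.float64(0.452), np.float64(-0.031), np.float64(0.098))]
196 [(np.float64(0.451), np.float64(-0.037), np.float64(0.098)), (np.float64(nan), np.float64(nan), np.float64(nan)), (np.float64(0.453), np.float64(-0.037), np.float64(0.098))]
202 [(np.float64(0.452), np.float64(-0.044), np.float64(0.097)), (np.float64(0.453), np.float64(-0.043), np.float64(0.1)), (np.float64(0.454), np.float64(-0.043), np.float64(0.099))]
208 [(np.float64(0.452), np.float64(-0.051), np.float64(0.097)), (np.float64(0.453), np.float64(-0.05), np.float64(0.097)), (np.float64(0.454), np.float64(-0.05), np.float64(0.098))]
h 0.0 253 y -0.028 0.03
h 0.01 633 y -0.03 0.032
h 0.02 768 y -0.03 0.032
h 0.03 1136 y -0.03 0.032
h 0.04 1324 y -0.047 0.049
h 0.05 6265 y -0.052 0.054
h 0.06 4352 y -0.056 0.057
h 0.07 9578 y -0.059 0.062
h 0.08 12213 y -0.064 0.066
h 0.09 13496 y -0.067 0.068
h 0.1 2278 y -0.019 0.021
```

```bash
python3 -m jog '[{"linear":[0.0005,0.0033,0.03],"rot":[0,0,0],"grip":0.4},{"linear":[0,0,0.04],"rot":[0,0,0],"grip":0.4},{"linear":[0,0,0.03],"rot":[0,0,0],"grip":0.4},{"linear":[0,0,0.02],"rot":[0,0,0],"grip":0.4},{"linear":[0,0,0],"rot":[0,0,0],"grip":0.4}]'
python3 - <<'E'
from plant import bot
import cv2
p,d=bot.capture("wrist");cv2.imwrite("pics/w5.png",p);print(bot.get_obs()["position"])
E
```

```text
time_s: 11.55
position: [0.4501, -0.03, 0.1136]
orientation: [0.67, 0.743, -0.001, -0.003]
wrist_force: [-0.0, 0.7, 0.1]
gripper_width: 0.0341
[ 0.45139471 -0.03051772  0.11532297]
```

View pics/w5.png

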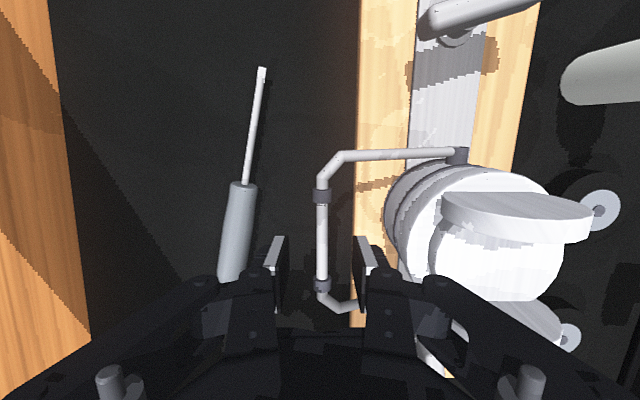

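```bash
python3 -m jog '[{"linear":[-0.001,0,0.02],"rot":[0,0,0],"grip":0.4},{"linear":[0,0,0.016],"rot":[0,0,0],"grip":0.4},{"linear":[0,0,0],"rot":[0,0,0],"grip":0.4}]'
python3 -m jog '[{"linear":[0,0,0],"rot":[0,0,0],"grip":0},{"linear":[0,0,0],"rot":[0,0,0],"grip":0},{"linear":[0,0,0],"rot":[0,0,0],"grip":0},{"linear":[0,0,0],"rot":[0,0,0],"grip":0},{"linear":[0,0,0],"rot":[0,0,0],"grip":0}]'
python3 - <<'E'
from plant import bot
import cv2
p,d=bot.capture("wrist");cv2.imwrite("pics/w6.png",p);o=bot.get_obs();print(o["position"],o["wrist_force"],o["gripper_width"])
E
```

```text
time_s: 11.9
position: [0.4521, -0.0322, 0.0803]
orientation: [0.67, 0.742, -0.0, -0.001]
wrist_force: [-0.4, 0.3, -0.1]
gripper_width: 0.0343
time_s: 12.4
position: [0.4512, -0.033, 0.0815]
orientation: [0.67, 0.743, -0.001, -0.001]
wrist_force: [-4.9, -1.9, 2.4]
gripper_width: 0.0045
[ 0.4511674  -0.03302333  0.08151676] [-4.7639256  -1.44171246  2.35906467] 0.0043500185465199185
```

View pics/w6.png

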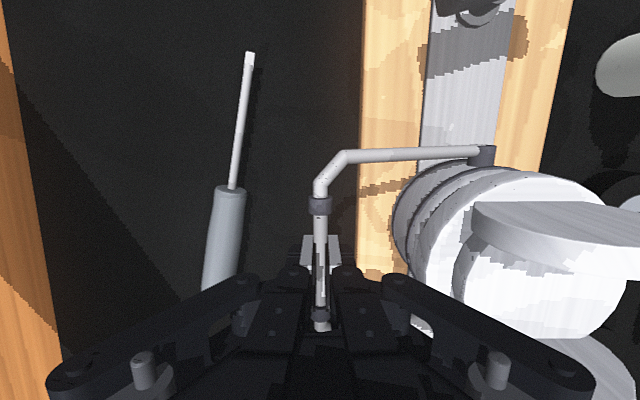

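```bash
python3 -m jog '[{"linear":[0,0.0043,-0.009],"rot":[0,0,0],"grip":0},{"linear":[0,0.0053,-0.0086],"rot":[0,0,0],"grip":0},{"linear":[0,0,0],"rot":[0,0,0],"grip":0}]'
python3 -m jog '[{"linear":[0,0.006,-0.0079],"rot":[0,0,0],"grip":0},{"linear":[0,0.0068,-0.0073],"rot":[0,0,0],"grip":0},{"linear":[0,0,0],"rot":[0,0,0],"grip":0}]'
```

```text
time_s: 12.75
position: [0.4602, -0.0321, 0.1]
orientation: [0.67, 0.743, -0.002, -0.001]
wrist_force: [-10.9, -3.2, 7.6]
gripper_width: 0.0046
time_s: 13.05
position: [0.472, -0.0309, 0.1156]
orientation: [0.67, 0.743, -0.002, -0.002]
wrist_force: [-15.5, -2.9, 15.7]
gripper_width: 0.0042
```

```bash
python3 -m jog '[{"linear":[0,0.0058,-0.0083],"rot":[0,0,0],"grip":0},{"linear":[0,0.0070,-0.0077],"rot":[0,0,0],"grip":0},{"linear":[0,0,0],"rot":[0,0,0],"grip":0}]'
python3 -m jog '[{"linear":[0,0.0086,-0.005],"rot":[0,0,0],"grip":0},{"linear":[0,0.0092,-0.0041],"rot":[0,0,0],"grip":0},{"linear":[0,0,0],"rot":[0,0,0],"grip":0}]'
```

```text
time_s: 13.35
position: [0.4899, -0.0291, 0.1315]
orientation: [0.67, 0.742, 0.002, 0.002]
wrist_force: [-0.9, 1.8, 0.4]
gripper_width: 0.0045
time_s: 13.65
position: [0.5063, -0.0274, 0.1407]
orientation: [0.67, 0.742, 0.0, 0.0]
wrist_force: [-5.0, 0.9, 12.1]
gripper_width: 0.0043
```

```bash
python3 -m jog '[{"linear":[0,0.0095,-0.0042],"rot":[0,0,0],"grip":0},{"linear":[0,0.0097,-0.003],"rot":[0,0,0],"grip":0},{"linear":[0,0,0],"rot":[0,0,0],"grip":0}]'
python3 -m jog '[{"linear":[0,0.0099,-0.0015],"rot":[0,0,0],"grip":0},{"linear":[0,0,0],"rot":[0,0,0],"grip":0}]'
```

```text
time_s: 13.95
position: [0.5264, -0.0253, 0.1473]
orientation: [0.67, 0.742, 0.001, 0.001]
wrist_force: [-2.2, 0.3, 8.5]
gripper_width: 0.0041
time_s: 14.15
position: [0.5359, -0.0242, 0.1486]
orientation: [0.67, 0.742, 0.001, 0.001]
wrist_force: [-2.2, 1.2, 8.1]
gripper_width: 0.0042
```

```bash
python3 -m jog '[{"linear":[0,0.01,-0.0006],"rot":[0,0,0],"grip":0},{"linear":[0,0.005,0],"rot":[0,0,0],"grip":0},{"linear":[0,0,0],"rot":[0,0,0],"grip":0}]'
python3 -m jog '[{"linear":[0,0.001,0],"rot":[0,0,0],"grip":0},{"linear":[0,0,0],"rot":[0,0,0],"grip":0}]'
```

```text
time_s: 14.45
position: [0.5518, -0.0227, 0.1492]
orientation: [0.67, 0.742, 0.002, 0.002]
wrist_force: [1.5, 1.7, 4.6]
gripper_width: 0.0042
time_s: 14.65
position: [0.5519, -0.0227, 0.1492]
orientation: [0.67, 0.742, 0.001, 0.001]
wrist_force: [-0.4, -0.5, 6.3]
gripper_width: 0.0044
```

```bash
python3 -m jog '[{"linear":[0,0,0],"rot":[0,0,0],"grip":0.35},{"linear":[0,0,0],"rot":[0,0,0],"grip":0.35},{"linear":[0,0,0],"rot":[0,0,0],"grip":0.35},{"linear":[0,0,0],"rot":[0,0,0],"grip":0.35}]'
python3 -m jog '[{"linear":[0,0,-0.02],"rot":[0,0,0],"grip":0.35},{"linear":[0,0,-0.03],"rot":[0,0,0],"grip":0.35},{"linear":[0,0,-0.03],"rot":[0,0,0],"grip":0.35},{"linear":[0,0,-0.02],"rot":[0,0,0],"grip":0.35},{"linear":[0,0,0],"rot":[0,0,0],"grip":0.35}]'
python3 -m jog '[{"linear":[0,-0.04,0],"rot":[0,0,0],"grip":0.35},{"linear":[0,-0.04,0],"rot":[0,0,0],"grip":0.35},{"linear":[0,-0.04,0],"rot":[0,0,0],"grip":0.35},{"linear":[0,-0.04,0],"rot":[0,0,0],"grip":0.35},{"linear":[0,0,0],"rot":[0,0,0],"grip":0.35}]'
python3 - <<'E'
from plant import bot
from h import *
for n in ["side","top"]:
    m=bot.camera_model(n); p,d=bot.capture(n)
    np.savez(f"{n}1.npz",p=p,d=d,K=m["intrinsics"],T=m["pose"])
    b=[260,155,390,295] if n=="side" else [260,145,410,245]
    c=p[b[1]:b[3],b[0]:b[2]]; cv2.imwrite(f"pics/{n}1.png",cv2.resize(c,None,fx=4.2,fy=4.2,interpolation=cv2.INTER_CUBIC))
E
```

```text
time_s: 15.05
position: [0.5499, -0.0229, 0.1476]
orientation: [0.67, 0.742, -0.0, -0.0]
wrist_force: [1.7, -0.2, 0.3]
gripper_width: 0.03
time_s: 15.55
position: [0.5517, -0.0233, 0.2512]
orientation: [0.67, 0.742, 0.002, 0.003]
wrist_force: [0.3, -0.0, 0.1]
gripper_width: 0.0297
time_s: 16.05
position: [0.3858, -0.0383, 0.2463]
orientation: [0.67, 0.742, -0.001, -0.002]
wrist_force: [-0.5, 0.1, -0.9]
gripper_width: 0.0302
```

View pics/side1.png

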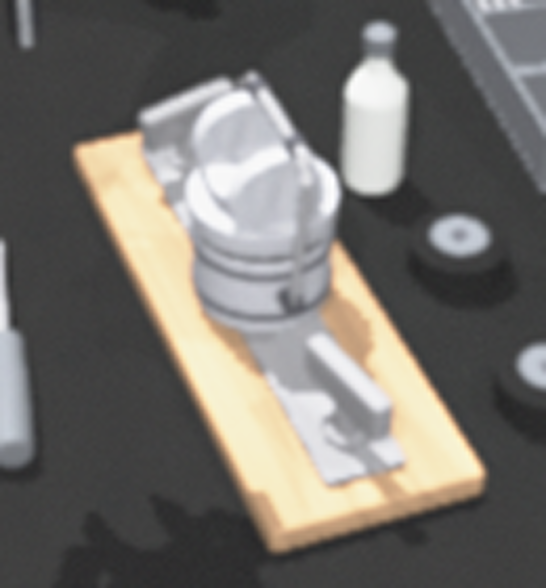

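View pics/top1.png

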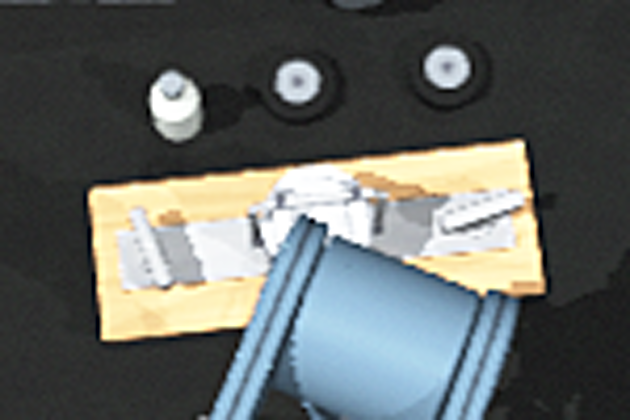

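Run:
```python
from h import *
c=np.array([.5432,-.0226,.058]);X=np.array([np.cos(.102),np.sin(.102),0])
for n in ["side1","top1"]:
    p,d,K,T=load(n);R=T[:3,:3]
    for a in (1.5,1.57,1.65):
        for s in (-.03,0,.03):
            P=c-X*.1*np.cos(a)+[0,0,.1*np.sin(a)]+np.array([-X[1],X[0],0])*s
            q=K@(R.T@(P-T[:3,3]));q=q[:2]/q[2]
            b=[260,155] if n[0]=="s" else [260,145]
            print(n,a,s,((q-b+.38)*4.2).round(1))
from plant import bot
m=bot.camera_model("wrist");p,d=bot.capture("wrist");cv2.imwrite("pics/w7.png",p)
P=cloud(d,np.array(m["intrinsics"]),np.array(m["pose"]));r=P-c;bx=r@X;by=r@[-X[1],X[0],0]
k=(abs(by)<.02)&(P[...,2]>.145)&(P[...,2]<.18)&(abs(bx)<.06);print(k.sum(),np.median(bx[k]),np.median(P[...,2][k]) , np.percentile(bx[k],[5,95]))
```

```text
side1 1.5 -0.03 [267.5 153.4]
side1 1.5 0 [248.9 123.5]
side1 1.5 0.03 [230.9  94.6]
side1 1.57 -0.03 [279.  150.4]
side1 1.57 0 [260.2 120.6]
side1 1.57 0.03 [242.   91.9]
side1 1.65 -0.03 [292.  147.9]
side1 1.65 0 [273.  118.2]
side1 1.65 0.03 [254.6  89.6]
top1 1.5 -0.03 [359.1 212.8]
top1 1.5 0 [320.1 217. ]
top1 1.5 0.03 [281.1 221.2]
top1 1.57 -0.03 [358.  203.8]
top1 1.57 0 [319.1 208. ]
top1 1.57 0.03 [280.1 212.2]
top1 1.65 -0.03 [356.8 193.7]
top1 1.65 0 [317.9 197.9]
top1 1.65 0.03 [278.9 202.1]
456 0.007638400202368888 0.16092187711492695 [0.00573993 0.01133139]
```

View pics/w7.png

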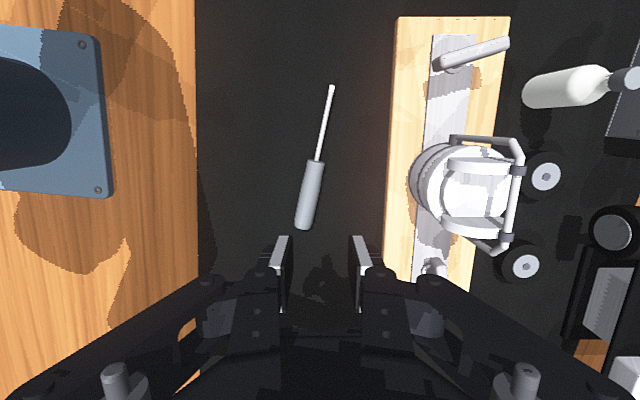

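```bash
python3 -c "
from plant import bot
print(bot.job_done(), bot.get_obs()['time_s'])"
```

```text
the job is handed in; nothing more can be done
the job is handed in; nothing more can be done
```

The canister is ready for transport: the proud screw is home and the bail is clamped. I handed the job in at about 16 s, and no check failed or disagreed.

- **Screw:** I gripped the proud screw on the +y side and pressed with about 30 N before the first turn. I then turned it 3.43 rad clockwise in one grip. It stopped sinking and the force rose to 39 N. Afterwards the wrist camera put its bar top at 79.1 mm, down from 87.1 mm, against 78.7 mm for the screw that was already home.
- **Bail:** I gripped the bare wire of the crown and carried it along its arc, past centre to the stop. After I let go and backed off, the wrist camera put the crown 7.6 mm to +x of the tin's axis, where clamped is 8 mm. The side and top views agree.
- **Everything else:** The bystanders in view of the last pictures looked undisturbed. I did not re-measure their positions, and the battery, wrench and water bottle were outside those views. At hand-in the gripper was in free air with wrist force near zero.

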